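Hang the turtle trivet on its twin-pin stand

TASK

Tea is over: take the iron turtle trivet out of the grooved cedar rest and hang it on the two pins of the low wooden stand, head up, one pin through each of the two holes in its front flippers. Slide it fully home so that it is flat against the pin bar, then let go and leave it hanging. The pins may stand a little to either side in their groove, so feel for them gently, never pushing the trivet on the stand with more than 20 N, and leave the other things on the table as they are.

Things in the scene. Friction and masses are not known exactly. Their poses are not given: they have to be found in the camera images.
- trivet: Iron turtle trivet, a flat plate 8 mm thick, 158 mm tall, 110 mm wide, 0.36 to 0.54 kg, standing on edge, head up. Origin: under its rear feet, mid-thickness. x runs through the plate, y across, z up to the head. Round shell 84 mm across, centred 52 mm up. Front flippers: one bar 110 mm wide, 30 mm tall, centred 92 mm up. Neck 26 mm wide, head a disc 32 mm across centred 142 mm up.
- trivet_holes (a point): The point midway between the trivet's two hanging holes, mid-thickness, 92 mm above its origin, same axes. The holes are round, 10 mm across, at y = +36 and -36 mm from here, one in each front flipper, and run through the plate along x. It has no other holes.
- trivet_head (a point): The middle of the trivet's head, mid-thickness, 46 mm straight above the point between the holes; same axes. The place to pinch it from above, across its 8 mm thickness. The front flippers begin 31 mm below this point, with only the neck between.
- rest: Grooved cedar block, 90 x 150 x 40 mm, fixed, in which the trivet stands at the start. Origin: centre of its underside. The groove runs along its y, is 10 mm wide in x and 28 mm deep (floor 12 mm above the table). The trivet can lean a few degrees in it and comes out straight up.
- stand: Low dark zelkova hanging stand, fixed: base 110 x 170 x 18 mm, two posts 143 mm high and a cedar bar with two steel pins between them; nothing is higher than 14 mm above the pins. Origin: under the base, below the bar's face. x points into the face, to the stand's back; y along the bar; z up. It is delicate: the trivet pressed on stand or pins with more than 20 N breaks it (fails above 22 N).
- stand_mid (a point): Point on the bar's front face, midway between the posts, 130 mm up, at pin height; axes of the stand. The pins run level along x, 72 mm apart, 6 mm thick, and stick out 24 mm to -x, ends slightly rounded. The bar is stuck shifted along y: the pins' middle lies anywhere within 10 mm either way of this point. The shift is not measured: find it by feel. Bar 18 mm tall; height and face are exact.
- teacup: Bystander: celadon teacup, an open round cup 68 mm across and 65 mm tall. Origin: centre of its underside. Not to be disturbed.
- case: Bystander: round boxwood piece case, 94 mm across and 57 mm tall. Origin: centre of its underside. Not to be disturbed.
- flask: Bystander: pewter sake flask, 72 mm across and 138 mm tall with a narrow neck. Origin: centre of its underside. Not to be disturbed.
- caddy: Bystander: dark lacquer tea caddy, 66 mm across and 70 mm tall. Origin: centre of its underside. Not to be disturbed.
- fan: Bystander: shut folding fan lying down, 200 x 26 x 16 mm. Origin: centre of its underside. Not to be disturbed.
- block: Bystander: boxwood block 55 x 55 x 30 mm. Origin: centre of its underside. Not to be disturbed.
- koma: Bystander: one flat five-sided shogi piece, about 33 x 24 x 8 mm. Origin: centre of its underside. Not to be disturbed.
Things that resemble listed ones, but are neither listed nor needed, are in the scene too. There is more than one size of the trivet; the one meant has the size given above.

How it is judged:
On the way, in this order (a step that is already met when the one before it is completed fails the run):
1. the trivet is lifted clear out of its rest (z of trivet_holes in the frame of rest above 0.133 m), for 0.1 s.
2. the trivet sits on both pins, flat against the pin bar (x of trivet_holes in the frame of stand_mid between -0.0078 and 0 m and z of trivet_holes in the frame of stand_mid between -0.0055 and 0.0035 m and y of trivet_holes in the frame of stand_mid between -0.014 and 0.014 m and angle between the x axis of trivet_holes and the x axis of stand_mid, either way round below 0.1 rad and angle between trivet_holes's own z axis and vertical below 0.08 rad), for 0.1 s.
At the end, for the whole second after the job is handed in: The trivet hangs released and at rest on both pins, head up: back within 4 mm of the pin bar, holes from 5.5 mm below to 3.5 mm above pin height and within 14 mm of the stand's middle, square within 0.10 rad, upright within 0.08 rad. The other things still stand where they were (all of step 2 and contact force between trivet and the fingers below 0.1 N and linear speed of trivet below 0.02 m/s and angular speed of trivet below 0.1 rad/s and angle between each of teacup, case, flask, caddy, fan, block, koma's own z axis and vertical below 0.2 rad); the robot touches nothing.
It fails at once if the trivet is pushed against the stand or its pins with more than 22 N (contact force between trivet and stand above 22 N).
It fails at once if another thing on the table is moved by more than 20 mm (distance of any of teacup, case, flask, caddy, fan, block, koma from where it was at the start of the episode above 0.02 m).
It also fails if it takes over 67 s, if anything falls off the work surface, if the arm or the gripper's body presses on something with over 40 N, if the wrist force passes 120 N, or if a joint passes its speed limit or range.

ROBOT

A 7-joint arm with a two-finger parallel gripper is mounted at the origin on the work surface. World frame = base frame: x ahead of the robot, y to its left, z up, the work surface at z = 0. Lengths are in m, angles in rad, forces in N, time in s.
With the tool pointing down it reaches from about 0.4 to 0.85 m from the base axis. Payload 10.4 kg.
Tool frame: the origin (TCP) lies between the finger pads; the fingertips stand ahead of it and the grasp point (between the pads) lies 5 mm behind it (manip.tip_extent is the z of the fingertips in the tool frame, in m); z points along the fingers, y is the line along which they close (so a half turn about z gives the same grasp; the last joint's range is limited). The gripper opens to 85 mm and grips with 20 to 120 N. Pads are 22 mm wide; open, the fingers measure 114 mm over their backs; the gripper's body (76 mm by 85 mm) begins 54 mm behind the grasp point. The pads swing forward as they close: fully open they stand 13 mm farther back than shut.
Start: joints at [1.311, 0.332, -0.065, 1.46, 0.022, 1.35, -0.088], TCP at [0.147, -0.608, 0.245] pointing down, gripper open.
Joint ranges: [-2.6, 2.6], [-0.5, 2.12], [-1.47, 1.34], [0.16, 2.42], [-1.27, 4.41], [0.06, 2.06], [-2.6, 2.6]. Speed limits (rad/s): [2.22, 2.22, 2.79, 2.79, 3.14, 3.14, 3.14].

INTERFACE

Orientations are given as a unit quaternion [x, y, z, w].
In Python, from workcell import status, viewer, manip gives the robot as it stands.
- The arm moves only by the tool play_rows, never from a script. Its argument "plan" is one flat list of numbers, 7 for each row, row after row: the turn, a rotation vector about the tool's x, y, z in degrees, then the shift along the tool's x, y, z in m, then the opening, from 0 (shut) to 1 (fully open). In form: [ax, ay, az, dx, dy, dz, grip, ax, ay, az, dx, dy, dz, grip, ...]. A call has 1 to 20 rows; each row is the pose to reach, as a shift and turn from the pose commanded when the call began, along the tool's axes at that moment; what a row does not reach only later rows make up. A row lasts 1/8 s, in which the tool goes at most 62.5 mm and 10.7 degrees, less where a joint would pass 70% of its speed; a pose out of reach is approached as far as the arm can. A call with a gripper value outside its range is refused whole. The fingers move at their own pace and stop on an object; "squeeze" is the grip in N (left out, the last holds). Time passes only in rows, so rows that repeat a pose let the fingers close. It gives the time, the measured TCP pose, the force, the opening and the grip force at its end, in the units of the state.
- status.get_obs(): the state, without advancing time (a new reading comes with each control period).
- viewer.camera(name): name is "scene" or "top" or "wrist"; returns the picture (400x640x3 uint8, red, green, blue); there is no depth.
- viewer.camera_model(name): a dict with "fx", "fy", "cx", "cy" (pixels), "R" (3x3) and "t" (3): a world point X has camera coordinates R X + t. Camera axes: x right, y down, z forward; pixel columns grow to the right and rows downward; lengths in m; the calibration is good to about 2 mm. A picture is of the moment at which its call begins: read the wrist's pose just before it. camera_model takes no time and is no camera call; for the wrist camera it gives the pose at the moment of the call.
- manip.hand_in(): hands the job in; it is judged then, once.
The state is a dict: "clock": time; "joint_pos": joint angles; "joint_velocities": joint speeds; "tau": joint torques, N m; "position": TCP position; "ee_rot": TCP orientation; "ft_force": force on the tool from outside, world axes, zero at the start; "torque": the same for the moment, N m; "grip_width": opening from 0.0 (shut) to 1.0 (fully open); "grasp_force": force on a finger pad.
Only numpy, scipy, OpenCV 4.12 (cv2) and the standard library are available. Lean on these libraries where they do the work, as an engineer would, in place of code of your own. Each camera call takes 0.05 s, during which the arm holds its last target. There are 200 camera calls.

## Working session

There is one attempt and no reset: what is moved stays moved. The work goes in short steps, Python scripts to look and compute and a tool call to move; the robot and the scene stay as the last step left them, time stands still between calls to the robot, and variables do not carry over. Pictures are saved under pics/ and viewed, at most 14 in all, crops included, and the job is handed in when it is done.

Besides the shell and the picture viewer there is one more tool, called after "Request:" as name(argument=value, ...) on one line, values as JSON. play_rows: Moves the arm, as the interface text tells. Its arguments: {"type":"object","properties":{"plan":{"type":"array","items":{"type":"number"}},"squeeze":{"type":"number"}},"required":["plan"]}

```bash
mkdir -p pics; python3 - <<'E'
from workcell import status, viewer, manip
import cv2,numpy as np
for n in ["scene","top"]:
    im=viewer.camera(n); cv2.imwrite(f"pics/{n}0.png",im[:,:,::-1]); m=viewer.camera_model(n)
    print(n,{k:np.round(v,3).tolist() for k,v in m.items()})
print(status.get_obs(),manip.tip_extent)
E
```

```text
scene {'fx': 503.336, 'fy': 503.336, 'cx': 315.896, 'cy': 195.529, 'R': [[0.735, 0.678, -0.013], [0.433, -0.484, -0.76], [-0.522, 0.553, -0.649]], 't': [-0.361, -0.167, 1.728]}
top {'fx': 369.327, 'fy': 369.327, 'cx': 319.607, 'cy': 203.549, 'R': [[-0.028, -1.0, -0.003], [-0.996, 0.028, -0.089], [0.089, 0.001, -0.996]], 't': [-0.044, 0.58, 1.085]}
{'clock': 0.1, 'joint_pos': array([ 1.31141085,  0.33276657, -0.06467723,  1.46085525,  0.02158168,
        1.34990825, -0.08850042]), 'joint_velocities': array([ 5.56896183e-04,  7.26999564e-04,  4.45167108e-04, -3.49657981e-03,
       -7.79461751e-04,  4.01813747e-04, -9.88401140e-05]), 'tau': array([ 2.07585603e-03, -6.26743698e+01,  5.00384043e-02, -3.92429101e+01,
        1.63680129e-02,  6.92874353e-03, -6.10228881e-06]), 'position': array([ 0.14652698, -0.60725215,  0.24462271]), 'ee_rot': array([ 9.92999972e-01,  1.18112950e-01, -9.67237927e-05, -6.13920781e-04]), 'ft_force': array([ 0.16212525, -0.27151648,  0.12429512]), 'torque': array([-0.00566831,  0.0172849 , -0.0196995 ]), 'grasp_force': 0.0, 'grip_width': 0.9998668910718642} 0.014
```

View pics/scene0.png

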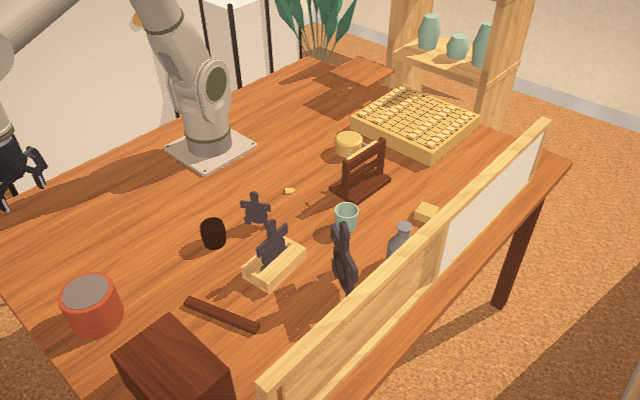

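View pics/top0.png

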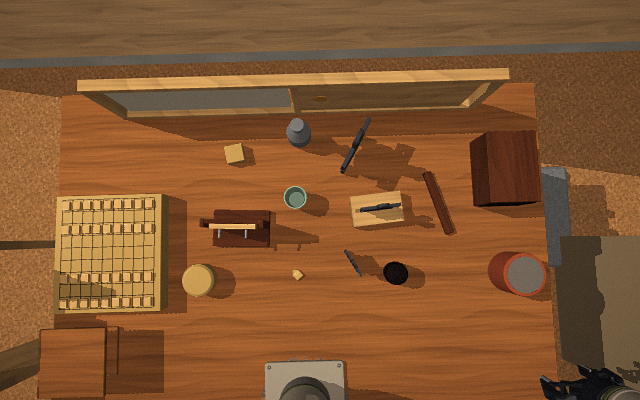

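The scene view shows the trivet in the pale rest near (272,245), with the stand at (362,172). In the top view, the rest is near (377,209) and the trivet's top edge near (380,208). The stand is at (240,228), its pins pointing down-image (toward the robot). I'll zoom in on both.

```bash
python3 - <<'E'
import cv2,numpy as np
t=cv2.imread("pics/top0.png"); s=cv2.imread("pics/scene0.png")
a=cv2.resize(t[180:240,340:415],(400,320),interpolation=cv2.INTER_CUBIC)   # 5.333
b=cv2.resize(t[195:255,195:280][:, :75],(400,320),interpolation=cv2.INTER_CUBIC)
c=cv2.resize(s[215:290,240:310],(261,280),interpolation=cv2.INTER_CUBIC)
d=cv2.resize(s[130:205,325:395],(261,280),interpolation=cv2.INTER_CUBIC)
o=np.zeros((600,800,3),np.uint8); o[:320,:400]=a;o[:320,400:]=b;o[320:,:261]=c;o[320:,400:661]=d
cv2.imwrite("pics/zoom.png",o)
E
```

```text
(no output)
```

View pics/zoom.png

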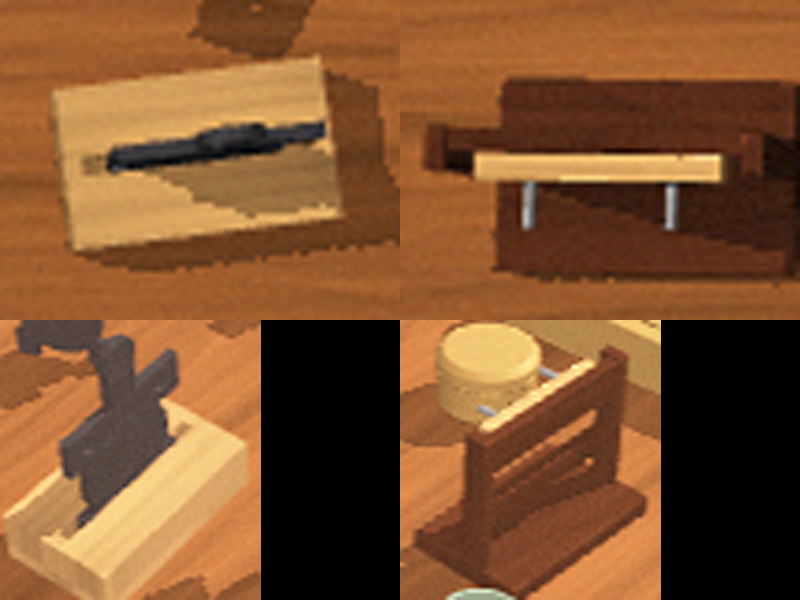

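The zoom shows the rest's top corners at zoom (53,90), (318,58), (343,212) and (75,250). The trivet's edge runs (107,158)–(325,128), and its head is near (232,138). The pins run from (530,183) to (527,228) and from (671,183) to (671,228), and the posts are at about x=437 and x=752.

```bash
cat > h.py <<'E'
from workcell import status, viewer, manip
import numpy as np, cv2
from scipy.spatial.transform import Rotation as Ro
def ray(m,u,v,z):
    R=np.array(m["R"]);t=np.array(m["t"]);c=-R.T@t
    d=R.T@np.array([(u-m["cx"])/m["fx"],(v-m["cy"])/m["fy"],1]); return c+d*(z-c[2])/d[2]
def proj(m,X):
    p=np.array(m["R"])@X+np.array(m["t"]); return np.array([m["fx"]*p[0]/p[2]+m["cx"],m["fy"]*p[1]/p[2]+m["cy"]])
def move(p,yaw):  # tool down, tool y closing axis at world angle yaw ; returns row from current pose
    o=status.get_obs(); R0=Ro.from_quat(o["ee_rot"])
    y=np.array([np.cos(yaw),np.sin(yaw),0]);z=np.array([0,0,-1.]);x=np.cross(y,z)
    R1=Ro.from_matrix(np.c_[x,y,z])
    return np.round((R0.inv()*R1).as_rotvec(degrees=True),2), np.round(R0.inv().apply(np.array(p)-o["position"]),4)
E
python3 - <<'E'
from h import *
m=viewer.camera_model("top")
A=lambda u,v,z:ray(m,340-.5+(u+.5)/5.3333,180-.5+(v+.5)/5.3333,z)
B=lambda u,v,z:ray(m,195-.5+(u-400+.5)/5.3333,195-.5+(v+.5)/5.3333,z)
print("cam",-np.array(m["R"]).T@m["t"])
for p in [(53,90),(318,58),(343,212),(75,250)]:print("rest",A(*p,.04).round(4))
for p in [(107,158),(325,128)]:print("flip",A(*p,.119).round(4))
print("head",A(232,138,.17).round(4))
for p in [(475,152),(722,153),(475,181),(722,183)]:print("bar",B(*p,.139).round(4))
for p in [(530,183),(527,228),(671,183),(671,228)]:print("pin",B(*p,.132).round(4))
for p in [(425,124),(445,170),(742,132),(764,182)]:print("post",B(*p,.143).round(4))
w=viewer.camera_model("wrist");o=status.get_obs();R0=Ro.from_quat(o["ee_rot"])
c=-np.array(w["R"]).T@w["t"];print("wristcam in tool",R0.inv().apply(c-o["position"]).round(4),(np.array(w["R"])@R0.as_matrix()).round(3),w["fx"])
for y in (0,np.pi/2,-np.pi/2,np.pi):print(move([.5,-.18,.3],y))
E
```

```text
cam [ 0.47992146 -0.06052131  1.13216691]
rest [ 0.5964 -0.1495  0.04  ]
rest [ 0.6103 -0.2979  0.04  ]
rest [ 0.524  -0.3077  0.04  ]
rest [ 0.5071 -0.1585  0.04  ]
flip [ 0.552  -0.1696  0.119 ]
flip [ 0.5644 -0.2826  0.119 ]
head [ 0.5565 -0.2257  0.17  ]
bar [0.5245 0.2398 0.139 ]
bar [0.5205 0.1152 0.139 ]
bar [0.5099 0.2398 0.139 ]
bar [0.5054 0.1154 0.139 ]
pin [0.5083 0.214  0.132 ]
pin [0.4856 0.2156 0.132 ]
pin [0.5063 0.1425 0.132 ]
pin [0.4836 0.1427 0.132 ]
post [0.5391 0.2637 0.143 ]
post [0.5157 0.2536 0.143 ]
post [0.5306 0.1043 0.143 ]
post [0.5052 0.0936 0.143 ]
wristcam in tool [ 7.24e-02 -1.00e-04 -1.29e-01] [[-0.002  1.    -0.001]
 [-0.958 -0.002 -0.288]
 [-0.288  0.001  0.958]] 320.6988943512403
(array([-6.000e-02, -5.000e-02, -7.643e+01]), array([ 0.4438, -0.3325, -0.055 ]))
(array([-2.0000e-02, -1.0000e-01, -1.6643e+02]), array([ 0.4438, -0.3325, -0.055 ]))
(array([-7.000e-02,  1.000e-02,  1.357e+01]), array([ 0.4438, -0.3325, -0.055 ]))
(array([-5.0000e-02,  7.0000e-02,  1.0357e+02]), array([ 0.4438, -0.3325, -0.055 ]))
```

Request:
play_rows(plan=[0,0,-82.4,0.488,-0.275,-0.035,1,0,0,-82.4,0.488,-0.275,-0.035,1,0,0,-82.4,0.488,-0.275,-0.035,1,0,0,-82.4,0.488,-0.275,-0.035,1,0,0,-82.4,0.488,-0.275,-0.035,1,0,0,-82.4,0.488,-0.275,-0.035,1,0,0,-82.4,0.488,-0.275,-0.035,1,0,0,-82.4,0.488,-0.275,-0.035,1,0,0,-82.4,0.488,-0.275,-0.035,1,0,0,-82.4,0.488,-0.275,-0.035,1,0,0,-82.4,0.488,-0.275,-0.035,1,0,0,-82.4,0.488,-0.275,-0.035,1,0,0,-82.4,0.488,-0.275,-0.035,1])

```text
clock: 1.72
position: [0.5558, -0.227, 0.2804]
ee_rot: [0.67, 0.742, -0.0, 0.0]
ft_force: [-0.6, 0.1, 0.1]
grip_width: 1.0
grasp_force: 0.0
```

```bash
python3 - <<'E'
from h import *
o=status.get_obs();m=viewer.camera_model("wrist");im=viewer.camera("wrist");cv2.imwrite("pics/w1.png",im[:,:,::-1])
np.save("w1.npy",m,allow_pickle=True)
R=Ro.from_quat(o["ee_rot"]);print(o["clock"],o["position"],R.as_matrix().round(3).tolist())
print("pred head top",proj(m,[.5565,-.2257,.170]),"flipper ends",proj(m,[.552,-.1696,.119]),proj(m,[.5644,-.2826,.119]))
E
```

```text
1.725 [ 0.55584655 -0.22696055  0.28036732] [[-0.102, 0.995, -0.0], [0.995, 0.102, -0.001], [-0.001, -0.0, -1.0]]
pred head top [320.84620654 193.10845987] flipper ends [321.87470075 115.22444333] [322.55062753 234.00980568]
```

View pics/w1.png

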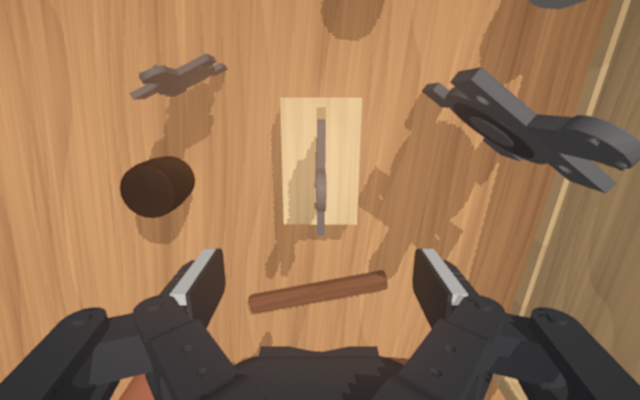

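The wrist view shows the head centred near (321,189), with the flipper ends at (321,120) and (321,235). The trivet lies in line with the tool, so I'm descending and grasping.

Request:
play_rows(plan=[0,0,0,-0.001,0.0005,0.05,1,0,0,0,-0.001,0.0005,0.09,1,0,0,0,-0.001,0.0005,0.115,1,0,0,0,-0.001,0.0005,0.13,1,0,0,0,-0.001,0.0005,0.135,1,0,0,0,-0.001,0.0005,0.135,0.6,0,0,0,-0.001,0.0005,0.135,0.3,0,0,0,-0.001,0.0005,0.135,0.0,0,0,0,-0.001,0.0005,0.135,0.0,0,0,0,-0.001,0.0005,0.135,0.0,0,0,0,-0.001,0.0005,0.135,0.0,0,0,0,-0.001,0.0005,0.135,0.0], squeeze=60)

```text
clock: 3.28
position: [0.5574, -0.2268, 0.1457]
ee_rot: [0.669, 0.743, 0.0, 0.0]
ft_force: [-0.4, 0.0, 4.8]
grip_width: 0.091
grasp_force: 59.4
```

Request:
play_rows(plan=[0,0,0,0,0,-0.01,0,0,0,0,0,0,-0.03,0,0,0,0,0,0,-0.05,0,0,0,0,0,0,-0.08,0,0,0,0,0,0,-0.115,0,0,0,0,0,0,-0.15,0,0,0,0,0,0,-0.15,0,0,0,0,0,0,-0.15,0])

```text
clock: 4.28
position: [0.5565, -0.2267, 0.2945]
ee_rot: [0.669, 0.743, -0.0, -0.001]
ft_force: [-0.8, 0.2, -6.2]
grip_width: 0.086
grasp_force: 59.1
```

```bash
python3 - <<'E'
from h import *
o=status.get_obs();m=viewer.camera_model("wrist");im=viewer.camera("wrist")
t=viewer.camera("top");s=viewer.camera("scene")
out=np.zeros((600,640,3),np.uint8)
out[:400]=im; out[400:,:320]=cv2.resize(t[130:260,300:508],(320,200)); 
cv2.imwrite("pics/w2.png",out[:,:,::-1]); cv2.imwrite("pics/s2.png",s[:,:,::-1])
R=Ro.from_quat(o["ee_rot"]).as_matrix();p=o["position"];print(o["clock"],p,o["ft_force"],R.round(3).tolist())
for n,q in dict(headtop=(0,0,-.011),flR=(.055,0,.036),flL=(-.055,0,.036)).items():print(n,proj(m,p+R@np.array(q)))
E
```

```text
4.275 [ 0.5565063  -0.22666994  0.29448815] [-0.7665439   0.20689622 -6.15597323] [[-0.104, 0.995, -0.001], [0.995, 0.104, 0.0], [0.0, -0.001, -1.0]]
headtop [321.03719577 279.50204166]
flR [320.37023866 134.02023877]
flL [320.38526687 316.82636662]
```

View pics/w2.png

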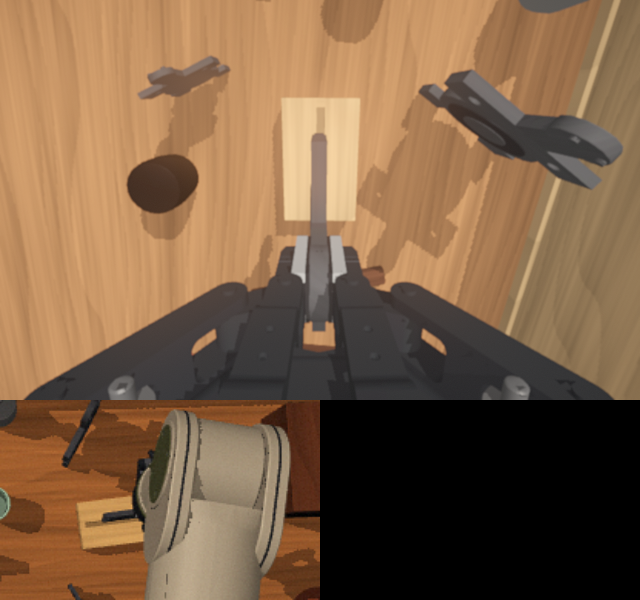

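```bash
python3 - <<'E'
import cv2,numpy as np
s=cv2.imread("pics/s2.png");w=cv2.imread("pics/w2.png")
o=np.zeros((600,800,3),np.uint8)
o[:,:400]=cv2.resize(s[140:290,220:320],(400,600),interpolation=cv2.INTER_CUBIC)
o[:,400:]=cv2.resize(w[110:350,240:400],(400,600),interpolation=cv2.INTER_CUBIC)
cv2.imwrite("pics/z2.png",o)
E
python3 - <<'E'
from h import *
m=viewer.camera_model("scene");o=status.get_obs();R=Ro.from_quat(o["ee_rot"]).as_matrix();p=o["position"]
for n,q in dict(head=(0,0,-.005),flRt=(.055,0,.026),flRb=(.055,0,.056),flLt=(-.055,0,.026),flLb=(-.055,0,.056),foot=(0,0,.133)).items():print(n,((proj(m,p+R@np.array(q))-[220,140])*4).round())
E
```

```text
head [186. 145.]
flRt [252. 139.]
flRb [255. 178.]
flLt [125. 239.]
flLb [130. 280.]
foot [204. 325.]
```

View pics/z2.png

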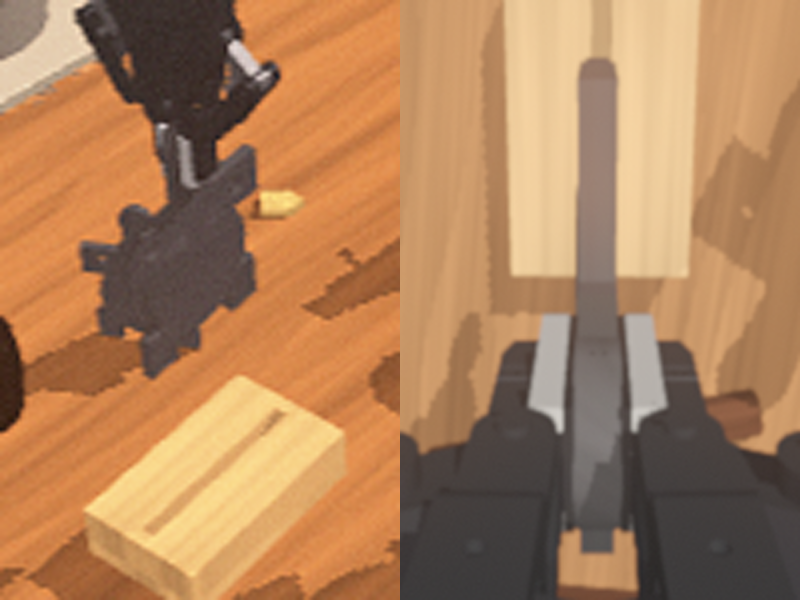

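```bash
python3 - <<'E'
from h import *
m=viewer.camera_model("wrist");o=status.get_obs();R=Ro.from_quat(o["ee_rot"]).as_matrix();p=o["position"]
for s in (-.002,0,.002):
  for a in (-3,0,3):
    A=Ro.from_euler('y',a,degrees=True)
    f=lambda x,z:proj(m,p+R@(A.apply([x+s,0,z+.005])+[0,0,-.005]))[1].round(1)
    print(s,a,"near",f(.055,.031),f(.055,.061),"far",f(-.055,.031),f(-.055,.061))
t=cv2.imread("pics/w2.png")[:,:,::-1].astype(int)
print(t[125:150:1,319].tolist()); print(t[300:345:1,319].sum(1).tolist())
E
```

```text
-0.002 -3 near 142.4 138.2 far 331.3 302.3
-0.002 0 near 139.2 132.7 far 325.2 295.3
-0.002 3 near 136.2 127.3 far 319.2 288.4
0 -3 near 138.4 134.8 far 328.3 299.7
0 0 near 135.2 129.2 far 322.4 292.8
0 3 near 132.1 123.7 far 316.5 285.9
0.002 -3 near 134.4 131.4 far 325.4 297.0
0.002 0 near 131.1 125.7 far 319.5 290.2
0.002 3 near 127.9 120.2 far 313.7 283.5
[[204, 167, 123], [204, 167, 124], [203, 167, 123], [204, 168, 124], [203, 168, 124], [204, 168, 124], [203, 168, 123], [193, 157, 118], [167, 134, 108], [149, 118, 102], [149, 119, 104], [149, 119, 103], [150, 120, 104], [149, 120, 103], [148, 119, 102], [149, 119, 104], [152, 124, 109], [156, 129, 116], [156, 130, 117], [156, 130, 118], [156, 130, 118], [156, 130, 118], [156, 130, 118], [155, 130, 117], [156, 130, 118]]
[266, 270, 270, 265, 267, 262, 262, 262, 262, 259, 258, 256, 256, 256, 250, 246, 243, 240, 237, 233, 227, 231, 247, 257, 259, 256, 257, 253, 256, 256, 286, 371, 441, 461, 461, 461, 457, 458, 458, 460, 462, 463, 465, 466, 431]
```

The tilt within the plate looks to be about 4°: the +y side sits low in both the wrist and scene views. To measure it properly I'll turn the plate face-on to the scene camera over a clean background.

Request:
play_rows(plan=[0,0,10,0.015,0.01,0,0,0,0,20,0.03,0.02,0,0,0,0,30,0.045,0.03,0,0,0,0,40,0.06,0.04,0,0,0,0,48,0.072,0.051,0,0,0,0,51,0.072,0.051,0,0,0,0,51,0.072,0.051,0,0,0,0,51,0.072,0.051,0,0])

```text
clock: 5.42
position: [0.6001, -0.1501, 0.2948]
ee_rot: [0.924, 0.383, -0.0, -0.0]
ft_force: [-0.2, 0.2, -4.2]
grip_width: 0.088
grasp_force: 59.1
```

```bash
python3 - <<'E'
from h import *
o=status.get_obs();R=Ro.from_quat(o["ee_rot"]).as_matrix();p=o["position"];m=viewer.camera_model("scene");s=viewer.camera("scene")
cv2.imwrite("pics/s3.png",s[:,:,::-1]);print(p,R.round(3).tolist())
c=proj(m,p+R@[0,0,.041]).round().astype(int);x0,y0=c[0]-40,c[1]-40;print(x0,y0)
for n,q in dict(head=(0,0,-.005),hR=(.036,0,.041),hL=(-.036,0,.041),flRt=(.055,0,.026),flLt=(-.055,0,.026),foot=(0,0,.133)).items():print(n,((proj(m,p+R@np.array(q))+.5-[x0,y0])*7).round())
cv2.imwrite("pics/z3.png",cv2.resize(s[y0:y0+85,x0:x0+85],(595,595),interpolation=cv2.INTER_CUBIC)[:,:,::-1])
E
```

```text
[ 0.60007073 -0.15009443  0.29479679] [[0.707, 0.707, -0.001], [0.707, -0.707, 0.0], [-0.001, -0.001, -1.0]]
265 144
head [280. 172.]
hR [392. 279.]
hL [175. 286.]
flRt [450. 241.]
flLt [115. 253.]
foot [291. 487.]
```

View pics/z3.png

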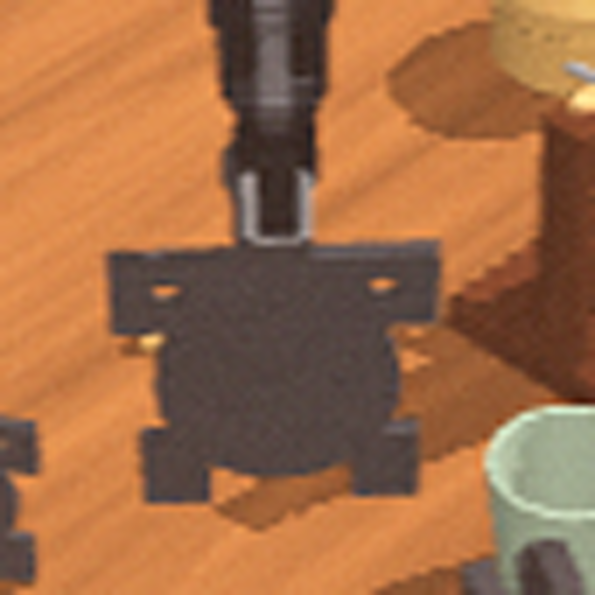

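The face-on view shows the holes at (382,284) and (166,291), on the predicted slope. There is therefore no real tilt, and the trivet sits about 2–3 mm toward tool −x. I'm moving to above the standoff point in front of the stand.

Request:
play_rows(plan=[0,0,-3,0.01,-0.02,-0.015,0,0,0,-9,0.03,-0.07,-0.02,0,0,0,-16,0.05,-0.12,-0.02,0,0,0,-23,0.07,-0.17,-0.02,0,0,0,-30,0.09,-0.22,-0.02,0,0,0,-36,0.11,-0.27,-0.02,0,0,0,-41,0.125,-0.31,-0.02,0,0,0,-43.2,0.134,-0.3355,-0.02,0,0,0,-43.2,0.134,-0.3355,-0.02,0,0,0,-43.2,0.134,-0.3355,-0.02,0,0,0,-43.2,0.134,-0.3355,-0.02,0])

```text
clock: 6.85
position: [0.4586, 0.1811, 0.3152]
ee_rot: [0.719, 0.695, -0.0, 0.0]
ft_force: [-0.4, -0.6, -5.4]
grip_width: 0.082
grasp_force: 59.3
```

```bash
python3 - <<'E'
from h import *
o=status.get_obs();R=Ro.from_quat(o["ee_rot"]).as_matrix();p=o["position"];m=viewer.camera_model("wrist");s=viewer.camera("wrist")
cv2.imwrite("pics/w4.png",s[:,:,::-1]);print(o["clock"],p,R.round(3).tolist())
for n,q in dict(pinLbase=(.5083,.214,.13),pinLtip=(.4856,.2156,.13),barL=(.5099,.2398,.139),post=(.5157,.2536,.143),pinR=(.4836,.1427,.13)).items():print(n,proj(m,np.array(q)).round(1))
E
```

```text
6.85 [0.45860651 0.18111561 0.31518212] [[0.034, 0.999, -0.0], [0.999, -0.034, -0.0], [-0.0, -0.0, -1.0]]
pinLbase [369.3 137.8]
pinLtip [346. 137.]
barL [372.8 110.8]
post [380.2  94.9]
pinR [344.8 207.9]
```

View pics/w4.png

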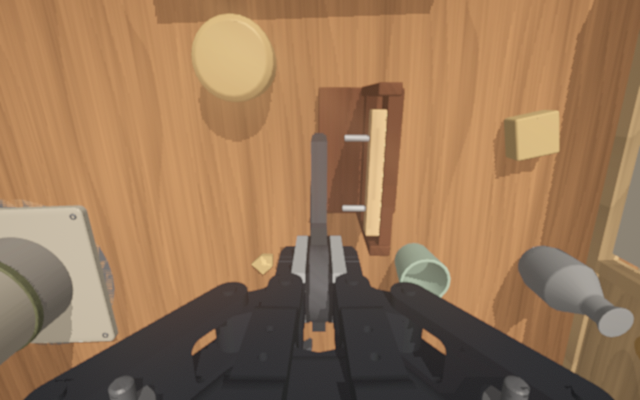

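The wrist view shows both pins: the left from (345,138) to (369,138), the right from (342,208) to (366,209). They fall within 1–3 px of the prediction. I'll refine them at sub-pixel level.

```bash
python3 - <<'E'
from h import *
s=cv2.imread("pics/w4.png");m=viewer.camera_model("wrist");o=status.get_obs();R=Ro.from_quat(o["ee_rot"]).as_matrix();p=o["position"]
hsv=cv2.cvtColor(s,cv2.COLOR_BGR2HSV)
mk=((hsv[...,1]<70)&(hsv[...,2]>120)).astype(np.uint8); mk[:,:335]=0;mk[:,380:]=0;mk[:125]=0;mk[220:]=0
n,l,st,ce=cv2.connectedComponentsWithStats(mk)
P=[]
for i in range(1,n):
    if st[i,4]<20: continue
    x0,w=st[i,0],st[i,2]
    ys,xs=np.nonzero(l==i); k=np.polyfit(xs,ys,1)
    a=ray(m,x0-.5,np.polyval(k,x0),.132);b=ray(m,x0+w-.5,np.polyval(k,x0+w),.132)
    print(st[i],"tip",a.round(4),"base",b.round(4),"tool",(R.T@(a-p)).round(4),(R.T@(b-p)).round(4))
for u,v in [(372,110),(366,234)]:print("bar face top edge",ray(m,u,v,.139).round(4))
E
```

```text
[344 134  26   8 181] tip [0.483  0.2162 0.132 ] base [0.5081 0.2146 0.132 ] tool [0.0358 0.0233 0.1831] [0.035  0.0484 0.1831]
[342 205  24   7 163] tip [0.4799 0.1437 0.132 ] base [0.5047 0.1427 0.132 ] tool [-0.0368  0.0227  0.1832] [-0.0369  0.0475  0.1832]
bar face top edge [0.509  0.2407 0.139 ]
bar face top edge [0.5044 0.1167 0.139 ]
```

Request:
play_rows(plan=[0,0,0,0.0015,0,0.03,0,0,0,0,0.0015,0,0.06,0,0,0,0,0.0015,0,0.09,0,0,0,0,0.0015,0,0.115,0,0,0,0,0.0015,0,0.135,0,0,0,0,0.0015,0,0.1435,0,0,0,0,0.0015,0,0.1435,0,0,0,0,0.0015,0,0.1435,0])

```text
clock: 7.9
position: [0.4586, 0.1839, 0.1726]
ee_rot: [0.718, 0.696, 0.001, 0.0]
ft_force: [0.0, 0.1, -4.5]
grip_width: 0.083
grasp_force: 59.3
```

```bash
python3 - <<'E'
from h import *
o=status.get_obs();R=Ro.from_quat(o["ee_rot"]).as_matrix();p=o["position"];m=viewer.camera_model("wrist");s=viewer.camera("wrist")[:,:,::-1];sc=viewer.camera("scene")[:,:,::-1]
print(o["clock"],p,R.round(3).tolist(),o["ft_force"])
out=np.zeros((600,800,3),np.uint8);out[:400,:640]=s;out[400:,:300]=cv2.resize(sc[130:210,310:430],(300,200),interpolation=cv2.INTER_CUBIC)
cv2.imwrite("pics/w5.png",out)
for n,q in dict(hole=(.034,0,.0417),flend=(.053,0,.0267),flendb=(.053,0,.0567)).items():print(n,proj(m,p+R@np.array(q)).round(1))
E
```

```text
7.9 [0.45862923 0.18390534 0.17262517] [[0.032, 0.999, 0.001], [0.999, -0.032, 0.0], [0.0, 0.001, -1.0]] [ 0.02546431  0.05477764 -4.48530455]
hole [320.2 171.6]
flend [320.3 140.1]
flendb [320.  133.3]
```

View pics/w5.png

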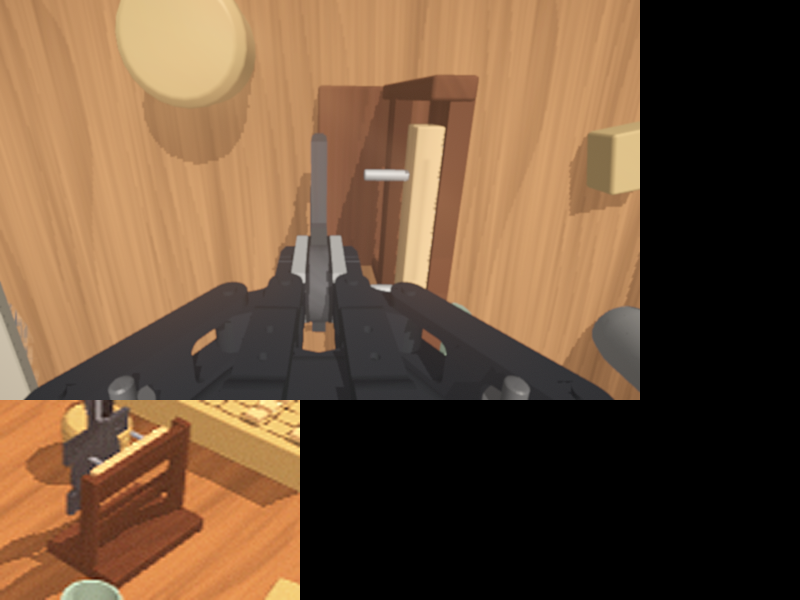

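The wrist view shows the near pin on row 174.5 and the near hole predicted on row 171.6. That means the trivet is about 1.7 mm too far toward +y, so I'll shift it back and advance to just short of the pin tips.

Request:
play_rows(plan=[0,0,0,-0.0016,0.006,0.0006,0,0,0,0,-0.0016,0.012,0.0006,0,0,0,0,-0.0016,0.017,0.0006,0,0,0,0,-0.0016,0.019,0.0006,0,0,0,0,-0.0016,0.021,0.0006,0,0,0,0,-0.0016,0.0225,0.0006,0,0,0,0,-0.0016,0.0235,0.0006,0,0,0,0,-0.0016,0.0235,0.0006,0])

```text
clock: 9.0
position: [0.4815, 0.1814, 0.1712]
ee_rot: [0.718, 0.696, -0.0, 0.0]
ft_force: [0.1, 0.3, -4.4]
grip_width: 0.086
grasp_force: 59.3
```

Request:
play_rows(plan=[0,0,0,0,0.001,0,0,0,0,0,0,0.002,0,0,0,0,0,0,0.003,0,0,0,0,0,0,0.004,0,0,0,0,0,0,0.004,0,0])

```text
clock: 9.62
position: [0.4856, 0.1813, 0.1712]
ee_rot: [0.718, 0.696, 0.0, 0.0]
ft_force: [-0.2, 0.3, -4.7]
grip_width: 0.086
grasp_force: 59.4
```

Request:
play_rows(plan=[0,0,0,0,0.001,0,0,0,0,0,0,0.002,0,0,0,0,0,0,0.003,0,0,0,0,0,0,0.004,0,0,0,0,0,0,0.005,0,0,0,0,0,0,0.006,0,0,0,0,0,0,0.006,0,0])

```text
clock: 10.5
position: [0.4916, 0.1811, 0.1712]
ee_rot: [0.718, 0.696, -0.0, -0.0]
ft_force: [-0.3, 0.3, -5.5]
grip_width: 0.085
grasp_force: 59.4
```

```bash
python3 - <<'E'
from h import *
o=status.get_obs();print(o["position"],o["ft_force"],o["torque"])
s=viewer.camera("wrist")[:,:,::-1];sc=viewer.camera("scene")[:,:,::-1]
out=np.zeros((400,800,3),np.uint8);out[:,:400]=cv2.resize(s[100:300,250:450],(400,400),interpolation=cv2.INTER_CUBIC);out[:,400:]=cv2.resize(sc[130:210,320:400],(400,400),interpolation=cv2.INTER_CUBIC)
cv2.imwrite("pics/w6.png",out)
E
```

```text
[0.49159424 0.18107189 0.17117038] [-0.30433827  0.31677636 -5.53497629] [ 0.00769691  0.00449989 -0.0009965 ]
```

View pics/w6.png

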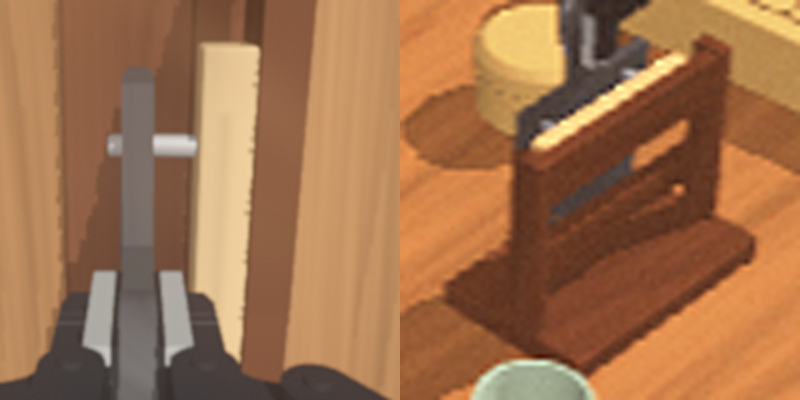

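The near pin passes clean through the flipper, out at zoom (115,145), with no contact force. I'm sliding on toward the bar.

Request:
play_rows(plan=[0,0,0,0,0.001,0,0,0,0,0,0,0.002,0,0,0,0,0,0,0.003,0,0,0,0,0,0,0.004,0,0,0,0,0,0,0.005,0,0,0,0,0,0,0.006,0,0,0,0,0,0,0.007,0,0,0,0,0,0,0.008,0,0,0,0,0,0,0.008,0,0])

```text
clock: 11.72
position: [0.4996, 0.1808, 0.1712]
ee_rot: [0.718, 0.696, -0.0, 0.0]
ft_force: [-0.4, 0.2, -5.3]
grip_width: 0.085
grasp_force: 59.4
```

Request:
play_rows(plan=[0,0,0,0,0.0005,0,0,0,0,0,0,0.001,0,0,0,0,0,0,0.0015,0,0,0,0,0,0,0.002,0,0,0,0,0,0,0.002,0,0])

```text
clock: 12.35
position: [0.5016, 0.1808, 0.1712]
ee_rot: [0.718, 0.696, -0.0, 0.0]
ft_force: [-0.6, -0.6, -4.6]
grip_width: 0.087
grasp_force: 59.4
```

Request:
play_rows(plan=[0,0,0,0,0.0005,0,0,0,0,0,0,0.001,0,0,0,0,0,0,0.0015,0,0,0,0,0,0,0.0015,0,0])

```text
clock: 12.85
position: [0.5029, 0.1808, 0.1712]
ee_rot: [0.718, 0.696, -0.0, -0.0]
ft_force: [-2.6, -0.5, -4.9]
grip_width: 0.086
grasp_force: 59.4
```

Request:
play_rows(plan=[0,0,0,0,0.0003,0,0,0,0,0,0,0.0006,0,0,0,0,0,0,0.0006,0,0])

```text
clock: 13.22
position: [0.5032, 0.1808, 0.1711]
ee_rot: [0.718, 0.696, -0.0, -0.0]
ft_force: [-4.4, -1.5, -2.6]
grip_width: 0.084
grasp_force: 59.7
```

Request:
play_rows(plan=[0,0,0,0,0,0.0004,0,0,0,0,0,0,0.0008,0,0,0,0,0,0,0.0012,0,0,0,0,0,0,0.0012,0])

```text
clock: 13.72
position: [0.5033, 0.1808, 0.1699]
ee_rot: [0.718, 0.696, -0.0, -0.0]
ft_force: [-6.1, -0.2, -1.8]
grip_width: 0.088
grasp_force: 59.8
```

Request:
play_rows(plan=[0,0,0,0,-0.0003,0.0003,0,0,0,0,0,-0.0003,0.0006,0,0,0,0,0,-0.0003,0.0006,0])

```text
clock: 14.1
position: [0.5032, 0.1807, 0.1696]
ee_rot: [0.718, 0.696, -0.0, 0.0]
ft_force: [-5.5, -0.1, 1.4]
grip_width: 0.085
grasp_force: 60.2
```

Request:
play_rows(plan=[0,0,0,0,0,0,0,0,0,0,0,0,0,0,0,0,0,0,0,0,0.1,0,0,0,0,0,0,0.12,0,0,0,0,0,0,0.15,0,0,0,0,0,0,0.2,0,0,0,0,0,0,0.3,0,0,0,0,0,0,0.4,0,0,0,0,0,0,0.4], squeeze=20)

```text
clock: 15.22
position: [0.5033, 0.1807, 0.1694]
ee_rot: [0.718, 0.696, -0.0, 0.0]
ft_force: [-0.7, -0.2, 0.3]
grip_width: 0.398
grasp_force: 0.0
```

```bash
python3 - <<'E'
from h import *
o=status.get_obs();print(o["position"],o["ft_force"],o["grip_width"],o["grasp_force"])
s=viewer.camera("wrist")[:,:,::-1];sc=viewer.camera("scene")[:,:,::-1]
out=np.zeros((400,800,3),np.uint8);out[:,:400]=cv2.resize(s[100:350,200:450],(400,400),interpolation=cv2.INTER_CUBIC);out[:,400:]=cv2.resize(sc[130:210,320:400],(400,400),interpolation=cv2.INTER_CUBIC)
cv2.imwrite("pics/w7.png",out)
E
```

```text
[0.50332111 0.18070959 0.16936622] [-0.74145443 -0.23632306  0.29916594] 0.3975878424146608 0.0
```

View pics/w7.png

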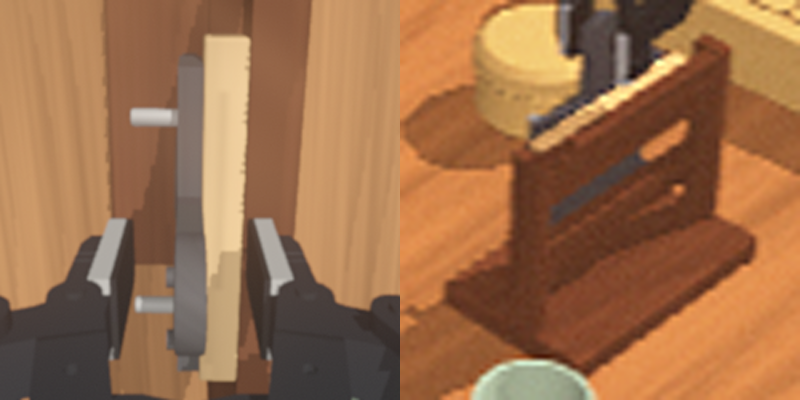

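The trivet hangs flush on both pins, which show at (155,117) and (155,303). It is released, with the fingers clear of it on both sides, so I'm lifting straight up.

Request:
play_rows(plan=[0,0,0,0,0,-0.01,0.4,0,0,0,0,0,-0.03,0.4,0,0,0,0,0,-0.06,0.4,0,0,0,0,0,-0.1,0.4,0,0,0,0,0,-0.14,0.4,0,0,0,0,0,-0.14,0.4,0,0,0,0,0,-0.14,0.4,0,0,0,0,0,-0.14,0.4])

```text
clock: 16.32
position: [0.5029, 0.1804, 0.3084]
ee_rot: [0.718, 0.696, -0.001, -0.0]
ft_force: [0.7, 0.3, -0.5]
grip_width: 0.4
grasp_force: 0.0
```

```bash
python3 - <<'E'
from h import *
s=viewer.camera("wrist")[:,:,::-1];sc=viewer.camera("scene")[:,:,::-1]
out=np.zeros((400,800,3),np.uint8);out[:,:400]=cv2.resize(s[60:260,220:420],(400,400),interpolation=cv2.INTER_CUBIC);out[:,400:]=cv2.resize(sc[130:210,320:400],(400,400),interpolation=cv2.INTER_CUBIC)
cv2.imwrite("pics/w8.png",out)
# near-flipper / bar columns for flushness
m=viewer.camera_model("wrist")
for q in [(.507,.24,.139),(.503,.2367,.143),(.503,.1247,.143),(.503,.18,.185)]:print(((proj(m,np.array(q))-[220,60])*2).round())
E
```

```text
[204. 104.]
[195. 113.]
[203. 344.]
[200. 261.]
```

View pics/w8.png

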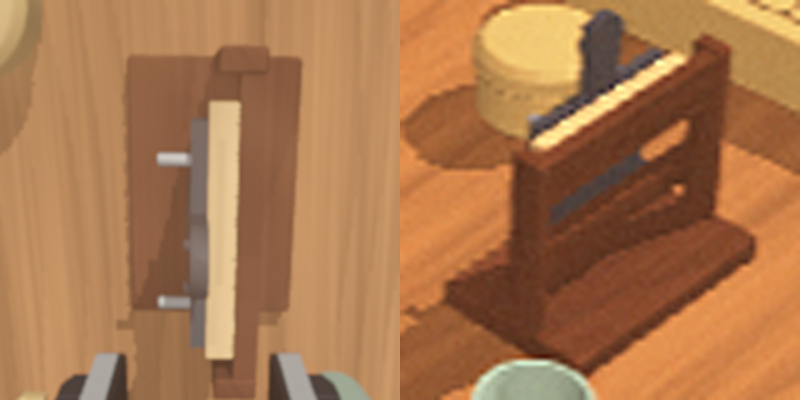

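The trivet hangs flush against the bar on both pins (zoom (175,159) and (175,302)), head up, and the gripper is clear.

```bash
python3 -c "
from workcell import manip
print(manip.hand_in())"
```

```text
the job is handed in; nothing more can be done
None
```

The turtle trivet hangs released on both pins, head up and flat against the bar. The tool force near the stand stayed around 6–7 N, the bystanders were not touched, and the job was handed in at about 16 s with no verdict returned.

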